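# Seat a steel bar in the drilling V-blocks against the sprung stop

### The arm

A 6-joint arm with a two-finger parallel gripper is mounted at the origin on a cart in front of the work surface, level with it; the furniture and walls round the work are solid. World frame = base frame: x ahead of the robot, y to its left, z up, the work surface at z = 0. Lengths are in m, angles in rad, forces in N, time in s.
With the tool pointing down it reaches from about 0.35 to 0.875 m from the base axis. Payload 4.2 kg.
Tool frame: the origin (TCP) lies on the centre line of the jaws, within the pads' length; the fingertips stand 11 mm ahead of it and the grasp point (between the pads) lies 8 mm behind it; z points along the fingers, y is the line along which they close (so a half turn about z gives the same grasp; the last joint's range is limited). The gripper opens to 87 mm and grips with 3 to 60 N. Pads are 19 mm wide; open, the fingers measure 117 mm over their backs; the gripper's body (75 mm by 190 mm) begins 51 mm behind the grasp point.
Start: joints at [-1.081, 0.385, 0.008, 0, -1.194, -0.259], TCP at [0.143, -0.608, 0.234] pointing down, gripper open.
Joint ranges: [-3.14, 3.14], [-1.21, 2.06], [-1.07, 1.41], [-3.16, 2.05], [-2.99, -0.16], [-3.1, 3.1]. Speed limits (rad/s): [2.79, 2.79, 3.14, 3.14, 3.14, 3.14].

### API

Orientations are given as [roll, pitch, yaw] about the fixed x, y, z axes, in that order (R = Rz(yaw) Ry(pitch) Rx(roll)).
In Python, from rig import status, capture, job gives the robot as it stands.
- The arm moves only by the tool servo_tool, never from a script. Its argument "steps" is a list that holds one entry, the list of rows, each a list of 7 numbers: the shift along the tool's x, y, z scaled (see below), then the turn, a rotation vector about the tool's x, y, z scaled (see below), then the opening, from -1 (shut) to 1 (fully open). In form: [[[dx, dy, dz, rx, ry, rz, fingers], ...]]. A call has 1 to 12 rows; each row shifts and turns the commanded pose from where the row before left it, along the tool's axes as they then stand; what a row does not reach is not made up. The controller multiplies each number of a shift by 0.04 m and each number of a turn by 0.12 rad. A row lasts 1/12 s, in which the tool goes at most 41.7 mm and 7.16 degrees, less where a joint would pass 70% of its speed; a pose out of reach is approached as far as the arm can. A call with a number of a shift or a turn outside -1 to 1 is refused whole. A call with a gripper value outside its range is refused whole. The fingers move at their own pace and stop on an object; "force" is the grip in N (left out, the last holds). Time passes only in rows, so rows that do not move let the fingers close. It gives the time, the measured TCP pose, the force, the opening and the grip force at its end, in the units of the state.
- status.get_state(): the state, without advancing time (a new reading comes with each control period).
- capture(name): name is "scene" or "top" or "wrist"; returns a dict with "pixels" (480x640x3 uint8, blue, green, red), "vfov" (degrees; the focal length in pixels is half the picture's height over the tangent of half this angle, whatever the lens; pixels are square), "cx", "cy" (the principal point, pixels), "extrinsics" (4x4, takes a point from camera to world coordinates). Camera axes: x right, y down, z forward; pixel columns grow to the right and rows downward; lengths in m; the calibration is good to about 2 mm. A picture is of the moment at which its call begins. There is no depth.
- job.close_job(): hands the job in; it is judged then, once.
The state is a dict: "t": time; "joint_positions": joint angles; "joint_vel": joint speeds; "joint_torque": joint torques, N m; "position": TCP position; "eef_rot": TCP orientation; "wrist_force": force on the tool from outside, world axes, zero at the start; "ft_torque": the same for the moment, N m; "width": finger opening in m; "finger_force": force on a finger pad.
Only numpy, scipy, OpenCV 4.12 (cv2) and the standard library are available. Lean on these libraries where they do the work, as an engineer would, in place of code of your own. Each camera call takes 0.05 s, during which the arm holds its last target. There are 200 camera calls.

### The job

Take the thicker of the two steel bars from the wooden rest and lay it in the two V-blocks of the drilling jig. Then push it along the V-blocks into the stop housing until it comes up firmly against the sprung buffer inside and has pressed it in about 3 mm, gently, without forcing the buffer towards the end of its travel. Let go and leave the bar bedded in both V-blocks with the buffer still pressed; the thin bar stays in its rest.

Things in the scene. Friction and masses are not known exactly. Their poses are not given: they have to be found in the camera images.
- bar: The thick plain steel bar to be loaded: round, 26 mm in diameter, 180 mm long, flat ends, both ends alike, 0.6 to 0.85 kg. Origin at its centre on its axis; its x axis runs along it (y and z turn as it rolls). Starts in one of the two places of the wooden rest, axis 42 mm above the bench.
- thin_bar: The thin steel bar, 14 mm in diameter, 180 mm long, origin at its centre, x along it. It lies in the other place of the rest, axis 34 mm above the bench, and stays there.
- rest: Fixed wooden rest, 125 mm along x, 150 mm along y, 38 mm high: 10 mm base board, two 18 mm thick notched boards across it at x = -50 and +50 mm. The bars lie along its x at y = +42 and -42 mm; between the boards (x = -41 to +41 mm) the middle of a bar is free to be gripped from above. Origin at the centre of its underside, on the bench.
- jig: Fixed drilling jig; x runs along the V-blocks from the open loading end to the stop housing, origin on the bench under their line. Plywood base x = -106 to 160 mm, 95 mm wide, 12 mm thick. Two dark steel V-blocks, 48 mm wide, tops 40 mm above the bench, 90 degree V 14 mm deep: near one x = -96 to -46 mm, far one x = 27 to 70 mm, open gap between.
- buffer (a joint): How far the buffer is pressed in, m: 0 untouched, grows along the jig's +x to the hard end at 0.007; noisy reading. Spring 1.3 N per mm on top of the bar's sliding friction, which itself rises if the pusher bears down on the bar: 3 mm are felt as a rise of 4 to 8 N over the steady sliding force. Press it 2 to 4 mm in; let go, it may spring back to about 1.5 mm, where friction holds it.
- bed (a point): Point on the line where the axis of the bedded thick bar lies (jig y = 0, 44.4 mm above the bench), at jig x = -26 mm, over the gap between the V-blocks; x as the jig's. A bar laid with its centre here rests in both V-blocks, its front end still 9 mm short of the housing. Sliding the released bar along takes 2 to 10 N of friction, which also holds it in place after the push.
- mouth (a point): Centre of the stop housing's open mouth, on the bar's line, at jig x = 73 mm; x as the jig's. Mouth 44 mm wide; steel housing 60 mm wide, 79 mm long, 80 mm high above the bench, a thumb screw on top up to 94 mm. The buffer sits in the dark inside: its untouched face lies anywhere from 9 to 51 mm past the mouth; its setting is not measured and must be found by feel.

How it is judged:
On the way, in this order (a step that is already met when the one before it is completed fails the run):
1. the thick bar lies in both V-blocks, parallel to the jig (y of bar in the frame of jig between -0.003 and 0.003 m and z of bar in the frame of jig between 0.0414 and 0.0474 m and x of bar in the frame of jig above -0.06 m and angle between the x axis of bar and the x axis of jig, either way round below 0.05 rad), for 0.2 s.
2. the bar presses the buffer in by more than 1 mm (value of joint buffer above 0.001 m), for 0.2 s.
At the end, for the whole second after the job is handed in: The thick bar lies at rest and released in both V-blocks (axis within 1.5 mm of its bedded line and 0.025 rad parallel to it) with its front end against the buffer, which stays pressed in by 1 to 5.5 mm; the thin bar is in its rest (y of bar in the frame of jig between -0.0015 and 0.0015 m and z of bar in the frame of jig between 0.0424 and 0.0459 m and x of bar in the frame of jig above -0.012 m and angle between the x axis of bar and the x axis of jig, either way round below 0.025 rad and value of joint buffer between 0.001 and 0.0055 m and linear speed of bar below 0.01 m/s and distance of thin_bar from where it was at the start of the episode below 0.015 m); the robot touches nothing.
It fails at once if the buffer is pressed in by more than 5.5 mm (7 N) (value of joint buffer above 0.0055 m).
It fails at once if the thin bar is moved by more than 15 mm (distance of thin_bar from where it was at the start of the episode above 0.015 m).
It also fails if it takes over 64 s, if anything falls off the work surface, if the arm or the gripper's body presses on something with over 40 N, if the wrist force passes 120 N, or if a joint passes its speed limit or range.

## Working session

There is one attempt and no reset: what is moved stays moved. The work goes in short steps, Python scripts to look and compute and a tool call to move; the robot and the scene stay as the last step left them, time stands still between calls to the robot, and variables do not carry over. Pictures are saved under pics/ and viewed, at most 10 in all, crops included, and the job is handed in when it is done.

Besides the shell and the picture viewer there is one more tool, called after ">>>" in YAML: its name, and indented under it one key for each argument. servo_tool: Moves the arm, as the interface text tells. Shifts and turns lie within -1 to 1; 1 stands for 0.04 m of shift or 0.12 rad of turn. Its arguments: {"type":"object","properties":{"steps":{"type":"array","items":{"type":"array","items":{"type":"array","items":{"type":"number","minimum":-1,"maximum":1}}}},"force":{"type":"number"}},"required":["steps"]}

```bash
mkdir -p pics; ls; python3 - <<'E'
from rig import status,capture
import cv2,numpy as np
for n in("scene","top"):
    c=capture(n);cv2.imwrite(f"pics/{n}0.png",c["pixels"]);np.save(f"{n}0.npy",c,allow_pickle=True)
    print(n,c["vfov"],c["cx"],c["cy"],np.round(c["extrinsics"],4).tolist())
print(status.get_state())
E
```

```text
pics
scene 44.56776467310687 321.3584362389655 245.10305804912036 [[0.9071, -0.3316, 0.2593, 0.3335], [-0.421, -0.7166, 0.5561, -0.4672], [0.0014, -0.6136, -0.7896, 0.7982], [0.0, 0.0, 0.0, 1.0]]
top 45.93857365484747 317.2166466845642 243.16143790482025 [[0.0132, -0.9978, 0.0655, 0.5288], [-0.9998, -0.0139, -0.011, 0.0629], [0.0118, -0.0654, -0.9978, 1.0319], [0.0, 0.0, 0.0, 1.0]]
{'t': 0.1, 'joint_positions': array([-1.08141211e+00,  3.85505989e-01,  6.77395101e-03, -4.42013009e-04,
       -1.19398971e+00, -2.58636332e-01]), 'joint_vel': array([-0.0002688 , -0.00253312,  0.00367494,  0.00256737, -0.00070868,
       -0.00104073]), 'joint_torque': array([ 1.60864231e-03, -3.91692674e+01,  1.87935591e+01,  4.23194468e+00,
        1.34358896e-02, -6.75107935e-05]), 'position': array([ 0.14286798, -0.60792958,  0.23255651]), 'eef_rot': array([ 3.13962620e+00, -9.54295624e-05, -2.91100771e+00]), 'wrist_force': array([-0.48983694, -0.04589255,  0.28754732]), 'ft_torque': array([-0.02432251, -0.01928629,  0.07346714]), 'finger_force': 0.0, 'width': 0.08702310140060833}
```

View pics/top0.png

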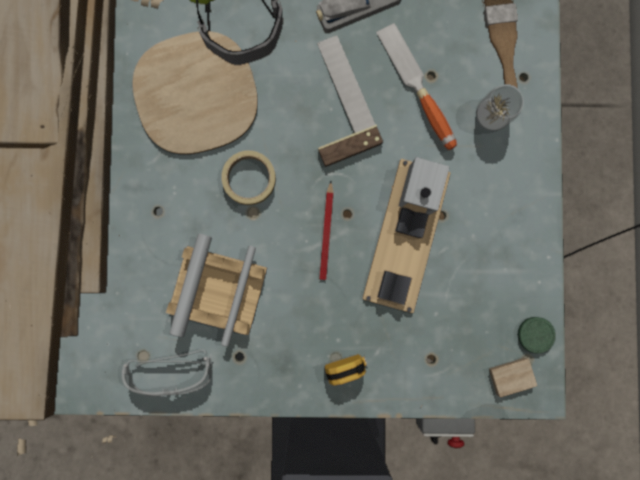

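View pics/scene0.png

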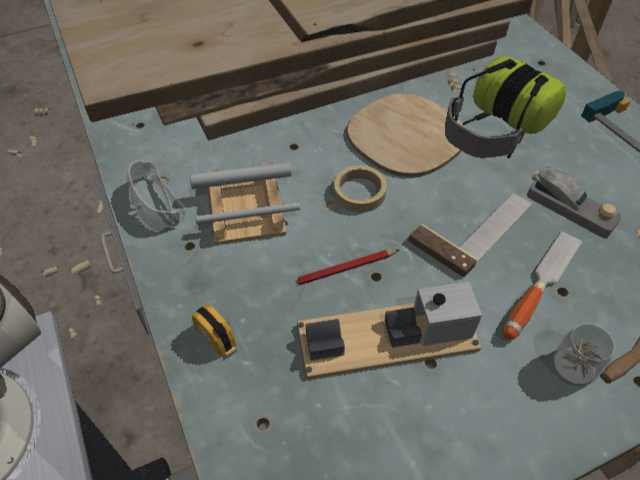

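The top view shows the rest at about (215,290). The thick bar runs from (204,237) to (180,334) and the thin bar is to its right. The jig runs from its loading end at (390,305) up to the housing at (426,185). Next I'll enlarge both areas.

```bash
python3 - <<'E'
import cv2,numpy as np
a=cv2.imread("pics/top0.png")
A=cv2.resize(a[225:360,160:275],None,fx=3.3,fy=3.3,interpolation=cv2.INTER_CUBIC)
B=cv2.resize(a[150:320,355:460],None,fx=3.3,fy=3.3,interpolation=cv2.INTER_CUBIC)
H=max(A.shape[0],B.shape[0]);o=np.zeros((H,A.shape[1]+B.shape[1]+5,3),np.uint8)
o[:A.shape[0],:A.shape[1]]=A;o[:B.shape[0],A.shape[1]+5:]=B
cv2.imwrite("pics/crop1.png",o)
hsv=cv2.cvtColor(a,cv2.COLOR_BGR2HSV)
for p in[(192,290),(240,290),(215,290),(390,270),(395,290),(412,222),(425,178),(350,270),(300,300)]:print(p,hsv[p[1],p[0]],a[p[1],p[0]])
E
```

```text
(192, 290) [ 75   4 123] [122 123 121]
(240, 290) [ 75   4 141] [140 141 139]
(215, 290) [ 18  91 168] [108 144 168]
(390, 270) [ 18  81 160] [109 140 160]
(395, 290) [120  15  50] [50 47 47]
(412, 222) [120   9  27] [27 26 26]
(425, 178) [ 90   2 151] [151 151 150]
(350, 270) [ 79  23 122] [118 122 111]
(300, 300) [ 80  19 122] [119 122 113]
```

View pics/crop1.png

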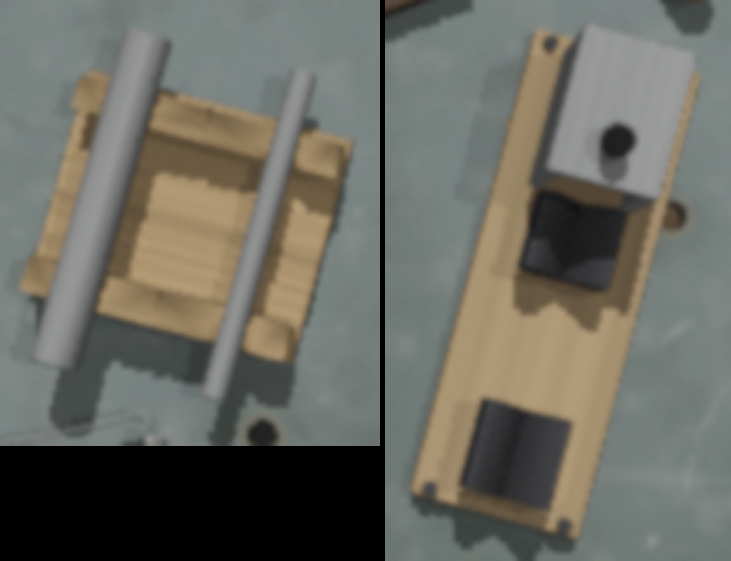

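The crop shows the thick bar's ends at about (148,35) and (57,360) in crop pixels. The jig base corners are at (533,29), (698,70), (578,537) and (412,492), and the near block is at (461..572, 398..508).

```bash
cat > h.py <<'E'
import cv2,numpy as np
def ray(c,uv,z):
    uv=np.atleast_2d(np.asarray(uv,float));f=240/np.tan(np.radians(c["vfov"])/2);E=np.array(c["extrinsics"])
    d=np.c_[(uv[:,0]-c["cx"])/f,(uv[:,1]-c["cy"])/f,np.ones(len(uv))]@E[:3,:3].T
    return E[:3,3]+d*((np.asarray(z)-E[2,3])/d[:,2])[:,None]
def load(n): return np.load(n,allow_pickle=True).item()
def axis(c,m,z):  # long-axis centre, ends, length, width of a blob, on plane z
    k,_=cv2.findContours(m.astype(np.uint8),cv2.RETR_EXTERNAL,cv2.CHAIN_APPROX_NONE);k=max(k,key=cv2.contourArea)
    P=ray(c,k[:,0],z)[:,:2];r=cv2.minAreaRect((P*1e3).astype(np.float32));b=cv2.boxPoints(r)
    e=[b[1]-b[0],b[2]-b[1]];l=[np.linalg.norm(x) for x in e];i=int(np.argmax(l))
    return np.array(r[0]),np.degrees(np.arctan2(e[i][1],e[i][0])),l
E
python3 - <<'E'
from h import *
c=load("top0.npy");a=c["pixels"];h=cv2.cvtColor(a,cv2.COLOR_BGR2HSV)
m=(h[...,1]<12)&(h[...,2]>85);m=cv2.morphologyEx(m.astype(np.uint8),cv2.MORPH_OPEN,np.ones((3,3)))
for x0,x1,z in((165,217,.042),(222,262,.034)):
    n=np.zeros_like(m);n[228:352,x0:x1]=m[228:352,x0:x1];print(axis(c,n,z))
B=lambda q:np.array(q)*1.0/3.3+[355-385/3.3,150]
b=ray(c,B([(533,29),(698,70),(578,537),(412,492)]),.012)[:,:2]*1e3
v=ray(c,B([(461,488),(485,398),(572,422),(549,508)]),.040)[:,:2]*1e3
for q in(b,v):print(q.round(1).tolist(),np.linalg.norm(q-np.roll(q,-1,0),axis=1).round(1),q.mean(0).round(1))
ang=lambda d:np.degrees(np.arctan2(d[1],d[0]))
print(ang(b[0]-b[3]),ang(b[1]-b[2]),ang(b[3]-b[2])-90,ang(b[0]-b[1])-90)
E
```

```text
(array([518.61791992, 272.53604126]), np.float32(-14.733813), [np.float32(182.49278), np.float32(25.06366)])
(array([500.92694092, 189.9990387 ]), np.float32(-14.935081), [np.float32(180.63496), np.float32(14.044724)])
[[752.3, -97.2], [730.8, -188.7], [473.1, -122.7], [496.3, -32.1]] [ 94.  266.   93.5 264.1] [ 613.1 -110.2]
[[499.7, -55.5], [547.4, -68.0], [535.3, -114.3], [489.7, -102.2]] [49.4 47.9 47.2 47.7] [518. -85.]
-14.251009186241935 -14.36426812437029 -14.376049970467463 -13.229288707161103
```

```bash
cat >> h.py <<'E'
from scipy.spatial.transform import Rotation as Ro
def to(p,yaw):  # tool-axis shift (units of 40 mm) to world p and turn (units of .12 rad), with state
    from rig import status
    s=status.get_state();R=Ro.from_euler("xyz",s["eef_rot"]);D=Ro.from_euler("xyz",[np.pi,0,yaw])
    print("t",round(s["t"],2),"pos",s["position"].round(4),"rpy",np.degrees(s["eef_rot"]).round(2),"F",s["wrist_force"].round(2),"w",round(s["width"],4),round(s["finger_force"],1))
    print("turn",((R.inv()*D).as_rotvec()/.12).round(3),"shift now",(R.inv().apply(np.array(p)-s["position"])/.04).round(3),"shift after turn",(D.inv().apply(np.array(p)-s["position"])/.04).round(3))
E
python3 -c "
from h import *
to([.45,-.3,.233],np.radians(165.25))"
```

```text
t 0.1 pos [ 0.1429 -0.6079  0.2326] rpy [ 1.7989e+02 -1.0000e-02 -1.6679e+02] F [-0.49 -0.05  0.29] w 0.087 0.0
turn [ 0.016 -0.005  4.067] shift now [-9.234e+00  5.740e+00 -1.000e-03] shift after turn [-5.465  9.399 -0.011]
```

>>> servo_tool:
  steps:
    - [[0, 0, 0, 0, 0, 0.8134, 1], [0, 0, 0, 0, 0, 0.8134, 1], [0, 0, 0, 0, 0, 0.8134, 1], [0, 0, 0, 0, 0, 0.8134, 1], [0, 0, 0, 0, 0, 0.8134, 1], [-0.45, 0.78, 0, 0, 0, 0, 1], [-0.45, 0.78, 0, 0, 0, 0, 1], [-0.45, 0.78, 0, 0, 0, 0, 1], [-0.45, 0.78, 0, 0, 0, 0, 1], [-0.45, 0.78, 0, 0, 0, 0, 1], [-0.45, 0.78, 0, 0, 0, 0, 1], [-0.45, 0.78, 0, 0, 0, 0, 1]]

```text
t: 1.1
position: [0.3211, -0.4276, 0.2332]
eef_rot: [3.141, -0.001, 2.884]
wrist_force: [0.3, -0.5, 0.3]
width: 0.0869
finger_force: 0.0
```

```bash
python3 -c "
from h import *
to([.5186,.2725,.19],np.radians(165.25))"
```

```text
t 1.1 pos [ 0.3211 -0.4276  0.2332] rpy [ 1.7998e+02 -3.0000e-02  1.6525e+02] F [ 0.29 -0.53  0.34] w 0.0869 0.0
turn [ 0.004 -0.004 -0.001] shift now [-0.317 18.183  1.088] shift after turn [-0.317 18.183  1.081]
```

>>> servo_tool:
  steps:
    - [[-0.3, 0.9, 0, 0, 0, 0, 1], [-0.3, 0.9, 0, 0, 0, 0, 1], [-0.2, 0.9, 0, 0, 0, 0, 1], [0, 0.9, 0, 0, 0, 0, 1], [0, 0.9, 0, 0, 0, 0, 1], [0, 0.9, 0, 0, 0, 0, 1], [0, 0.9, 0, 0, 0, 0, 1], [0, 0.9, 0, 0, 0, 0, 1], [0, 0.9, 0, 0, 0, 0, 1], [0, 0.9, 0, 0, 0, 0, 1], [0, 0.9, 0, 0, 0, 0, 1], [0, 0.9, 0, 0, 0, 0, 1]]

```text
t: 2.1
position: [0.461, -0.0178, 0.2335]
eef_rot: [3.142, -0.0, 2.884]
wrist_force: [1.4, -0.6, -0.7]
width: 0.0874
finger_force: 0.0
```

>>> servo_tool:
  steps:
    - [[0.2, 0.9, 0.2, 0, 0, 0, 1], [0.2, 0.9, 0.2, 0, 0, 0, 1], [0.1, 0.9, 0.2, 0, 0, 0, 1], [0, 0.9, 0.2, 0, 0, 0, 1], [0, 0.9, 0.2, 0, 0, 0, 1], [0, 0.9, 0, 0, 0, 0, 1], [0, 0.9, 0, 0, 0, 0, 1], [0, 0.5, 0, 0, 0, 0, 1], [0, 0, 0, 0, 0, 0, 1], [0, 0, 0, 0, 0, 0, 1]]

```text
t: 2.93
position: [0.5107, 0.2492, 0.1925]
eef_rot: [-3.14, -0.001, 2.886]
wrist_force: [0.0, 0.2, 0.4]
width: 0.087
finger_force: 0.0
```

```bash
python3 -c "
from h import *
from rig import capture
to([.5186,.2725,.034],np.radians(165.25))
c=capture('wrist');np.save('w1.npy',c,allow_pickle=True);cv2.imwrite('pics/w1.png',c['pixels']);print(c['vfov'],c['cx'],c['cy'],np.round(c['extrinsics'],3).tolist())"
```

```text
t 2.93 pos [0.5107 0.2492 0.1925] rpy [-1.7991e+02 -8.0000e-02  1.6534e+02] F [0.   0.2  0.41] w 0.087 0.0
turn [-0.013 -0.011  0.013] shift now [-0.049  0.618  3.962] shift after turn [-0.043  0.613  3.963]
66.43276531852888 317.889025325836 242.71886264222383 [[0.252, 0.938, 0.237, 0.445], [0.968, -0.244, -0.064, 0.266], [-0.002, 0.246, -0.969, 0.345], [0.0, 0.0, 0.0, 1.0]]
```

View pics/w1.png

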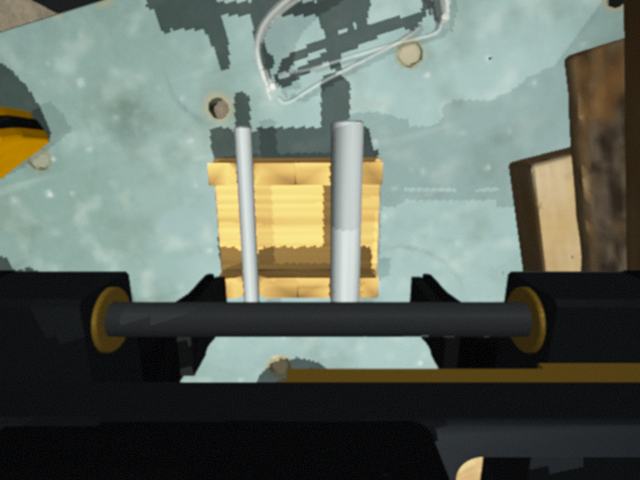

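The wrist view shows the thick bar from its near end at (349,122) to (346,300), where the gripper hides it. The thin bar is to its left.

```bash
python3 - <<'E'
from h import *
c=load("w1.npy");g=cv2.cvtColor(c["pixels"],cv2.COLOR_BGR2HSV).astype(int)
b=c["pixels"].astype(int)
P=[]
for v in range(135,296,8):
    r=g[v,315:380];u=np.where((r[:,1]<28)&(r[:,2]>90))[0]+315
    # longest run
    s=np.split(u,np.where(np.diff(u)>1)[0]+1);s=max(s,key=len);P.append((v,s[0],s[-1]))
P=np.array(P);print(P[::4].tolist())
L=ray(c,np.c_[P[:,1]-.5,P[:,0]],.044);R=ray(c,np.c_[P[:,2]+.5,P[:,0]],.044)
print("width",np.linalg.norm(L-R,axis=1).round(4)[::4])
M=(L+R)/2;k=np.polyfit(M[:,0],M[:,1],1);print("yaw",np.degrees(np.arctan(k[0])),"y at .5186:",np.polyval(k,.5186))
print("near end",ray(c,[(349,121)],.05))
E
```

```text
[[135, 334, 363], [167, 334, 361], [199, 333, 360], [231, 331, 359], [263, 331, 359], [295, 331, 358]]
width [0.0236 0.0225 0.023  0.0243 0.0249 0.0246]
yaw -15.030365170407835 y at .5186: 0.27021629470804637
near end [[0.42983182 0.29380245 0.05      ]]
```

>>> servo_tool:
  steps:
    - [[-0.045, 0.59, 0, 0, 0, 0, 1], [0, 0, 0.6, 0, 0, 0, 1], [0, 0, 0.6, 0, 0, 0, 1], [0, 0, 0.6, 0, 0, 0, 1], [0, 0, 0.6, 0, 0, 0, 1], [0, 0, 0.6, 0, 0, 0, 1], [0, 0, 0.4, 0, 0, 0, 1], [0, 0, 0.3, 0, 0, 0, 1], [0, 0, 0.26, 0, 0, 0, 1], [0, 0, 0, 0, 0, 0, 1], [0, 0, 0, 0, 0, 0, 1]]

```text
t: 3.9
position: [0.5189, 0.2701, 0.0352]
eef_rot: [-3.141, -0.0, 2.884]
wrist_force: [-0.7, 0.9, 0.0]
width: 0.0871
finger_force: 0.0
```

```bash
python3 -c "
from h import *
to([.5183,.2715,.034],np.radians(165.15))"
```

```text
t 3.9 pos [0.5189 0.2701 0.0352] rpy [-1.7997e+02 -1.0000e-02  1.6521e+02] F [-0.66  0.9   0.01] w 0.0871 0.0
turn [-0.005 -0.002  0.009] shift now [0.023 0.031 0.031] shift after turn [0.023 0.031 0.031]
```

>>> servo_tool:
  steps:
    - [[0, 0.03, 0.03, 0, 0, 0, -0.2], [0, 0, 0, 0, 0, 0, -0.3], [0, 0, 0, 0, 0, 0, -0.4], [0, 0, 0, 0, 0, 0, -1], [0, 0, 0, 0, 0, 0, -1], [0, 0, 0, 0, 0, 0, -1], [0, 0, 0, 0, 0, 0, -1], [0, 0, 0, 0, 0, 0, -1], [0, 0, 0, 0, 0, 0, -1]]
  force: 30

```text
t: 4.65
position: [0.5192, 0.2721, 0.034]
eef_rot: [-3.142, -0.0, 2.884]
wrist_force: [0.6, 0.7, 0.2]
width: 0.0347
finger_force: 0.0
```

>>> servo_tool:
  steps:
    - [[0, 0, 0, 0, 0, 0, -1], [0, 0, 0, 0, 0, 0, -1], [0, 0, 0, 0, 0, 0, -1]]

```text
t: 4.9
position: [0.5188, 0.271, 0.0338]
eef_rot: [-3.139, -0.001, 2.885]
wrist_force: [-0.1, -3.8, 2.6]
width: 0.0251
finger_force: 30.0
```

>>> servo_tool:
  steps:
    - [[0, 0, -0.1, 0, 0, 0, -1], [0, 0, -0.2, 0, 0, 0, -1], [0, 0, -0.4, 0, 0, 0, -1], [0, 0, -0.5, 0, 0, 0, -1], [0, 0, -0.5, 0, 0, 0, -1], [0, 0, -0.5, 0, 0, 0, -1], [0, 0, -0.5, 0, 0, 0, -1], [0, 0, -0.4, 0, 0, 0, -1], [0, 0, -0.2, 0, 0, 0, -1], [0, 0, 0, 0, 0, 0, -1], [0, 0, 0, 0, 0, 0, -1]]

```text
t: 5.82
position: [0.5184, 0.272, 0.1651]
eef_rot: [-3.141, -0.002, 2.884]
wrist_force: [-0.2, -0.9, -7.7]
width: 0.0253
finger_force: 30.0
```

```bash
python3 -c "
from h import *
to([.5617,-.0967,.14],np.radians(165.7))"
```

```text
t 5.82 pos [0.5184 0.272  0.1651] rpy [-1.7998e+02 -9.0000e-02  1.6523e+02] F [-0.16 -0.87 -7.74] w 0.0253 30.0
turn [-0.003 -0.013 -0.068] shift now [-3.397 -8.636  0.626] shift after turn [-3.326 -8.664  0.628]
```

>>> servo_tool:
  steps:
    - [[-0.3, -0.8, 0, 0, 0, 0, -1], [-0.3, -0.8, 0, 0, 0, 0, -1], [-0.3, -0.8, 0, 0, 0, 0, -1], [-0.3, -0.8, 0, 0, 0, 0, -1], [-0.3, -0.8, 0, 0, 0, 0, -1], [-0.3, -0.8, 0, 0, 0, 0, -1], [-0.3, -0.8, 0, 0, 0, 0, -1], [-0.3, -0.8, 0, 0, 0, 0, -1], [-0.3, -0.8, 0, 0, 0, 0, -1], [-0.3, -0.7, 0, 0, 0, 0, -1], [-0.3, -0.6, 0, 0, 0, 0, -1], [-0.1, -0.2, 0, 0, 0, 0, -1]]

```text
t: 6.82
position: [0.5613, -0.1023, 0.1638]
eef_rot: [-3.14, -0.003, 2.881]
wrist_force: [1.0, 0.1, -7.4]
width: 0.0251
finger_force: 30.0
```

>>> servo_tool:
  steps:
    - [[0, 0, 0, 0, 0, 0, -1], [0, 0, 0, 0, 0, 0, -1], [0, 0, 0, 0, 0, 0, -1]]

```text
t: 7.07
position: [0.5614, -0.0984, 0.1647]
eef_rot: [-3.141, -0.002, 2.885]
wrist_force: [0.1, 0.0, -7.5]
width: 0.0253
finger_force: 30.0
```

```bash
python3 -c "
from h import *
from rig import capture
to([.5617,-.0967,.14],np.radians(165.7))
for n in('wrist','top'):
  c=capture(n);np.save(n[0]+'2.npy',c,allow_pickle=True);cv2.imwrite('pics/'+n[0]+'2.png',c['pixels'])"
```

```text
t 7.07 pos [ 0.5614 -0.0984  0.1647] rpy [-1.7999e+02 -1.4000e-01  1.6527e+02] F [ 0.06  0.02 -7.49] w 0.0253 30.0
turn [-0.002 -0.02  -0.062] shift now [0.003 0.043 0.619] shift after turn [0.004 0.043 0.619]
```

View pics/w2.png

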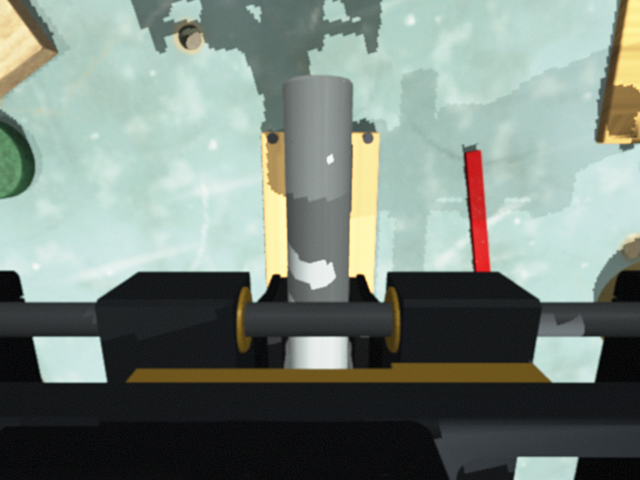

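The wrist view shows the held bar at columns 285–352 with its near end at (319,78). The jig base's near corners are at about (262,132) and (380,133).

```bash
cat > m.py <<'E'
from h import *
import sys
def edges(c,rows,mask,lo,hi):
    o=[]
    for v in rows:
        u=np.where(mask[v,lo:hi])[0]+lo
        if len(u):o.append((v,u[0]-.5,u[-1]+.5))
    return np.array(o)
def line(P): k=np.polyfit(P[:,0],P[:,1],1);return np.degrees(np.arctan(k[0])),k
def meas(n,zb,x=.5):
    c=load(n);h=cv2.cvtColor(c["pixels"],cv2.COLOR_BGR2HSV).astype(int)
    wood=(h[...,0]<30)&(h[...,1]>45)&(h[...,2]>70);bar=h[...,1]<25
    W=edges(c,range(145,262,5),wood,245,400);L=ray(c,W[:,[1,0]],.012);R=ray(c,W[:,[2,0]],.012)
    print("base width",np.linalg.norm(L-R,axis=1)[::6].round(4),W[::6].tolist());a,kj=line((L+R)/2);print("jig",a,line(L)[0],line(R)[0],"y at",x,np.polyval(kj,x))
    B=edges(c,range(85,125,4),bar,270,365);B=np.r_[B];l=ray(c,B[:,[1,0]],zb);r=ray(c,B[:,[2,0]],zb)
    print("bar width",np.linalg.norm(l-r,axis=1)[::4].round(4),B[::4].tolist());a,kb=line((l+r)/2);print("bar",a,"mid",((l+r)/2).mean(0))
E
python3 - <<'E'
from m import *
meas("w2.npy",.175)
E
```

```text
base width [0.0948 0.0943 0.0945 0.0947] [[145.0, 260.5, 378.5], [175.0, 262.5, 377.5], [205.0, 263.5, 376.5], [235.0, 264.5, 375.5]]
jig -14.70447988058393 -14.765362670863869 -14.642823872255192 y at 0.5 -0.08155981694880549
bar width [0.0249 0.0247 0.025 ] [[85.0, 282.5, 351.5], [101.0, 283.5, 351.5], [117.0, 283.5, 351.5]]
bar -13.737516683471135 mid [ 0.47929936 -0.07788563  0.175     ]
```

>>> servo_tool:
  steps:
    - [[0.05, 0.043, 0, 0, 0, -0.03, -1], [0, 0, 0.4, 0, 0, 0, -1], [0, 0, 0.4, 0, 0, 0, -1], [0, 0, 0.4, 0, 0, 0, -1], [0, 0, 0.4, 0, 0, 0, -1], [0, 0, 0.4, 0, 0, 0, -1], [0, 0, 0.4, 0, 0, 0, -1], [0, 0, 0.3, 0, 0, 0, -1], [0, 0, 0.2, 0, 0, 0, -1], [0, 0, 0.1, 0, 0, 0, -1], [0, 0, 0, 0, 0, 0, -1], [0, 0, 0, 0, 0, 0, -1]]

```text
t: 8.17
position: [0.5613, -0.0966, 0.0465]
eef_rot: [3.141, 0.001, 2.889]
wrist_force: [-0.6, 0.7, -7.2]
width: 0.0253
finger_force: 30.0
```

```bash
python3 -c "
from m import *
from rig import capture
to([.5598,-.0962,.037],np.radians(165.5))
for n in('wrist','scene'):
  c=capture(n);np.save(n[0]+'3.npy',c,allow_pickle=True);cv2.imwrite('pics/'+n[0]+'3.png',c['pixels'])
meas('w3.npy',.05)"
```

```text
t 8.17 pos [ 0.5613 -0.0966  0.0465] rpy [1.7999e+02 6.0000e-02 1.6551e+02] F [-0.58  0.68 -7.22] w 0.0253 30.0
turn [0.001 0.009 0.002] shift now [0.038 0.001 0.238] shift after turn [0.038 0.001 0.238]
base width [0.0762 0.0777 0.0793 0.081 ] [[145.0, 244.5, 399.5], [175.0, 244.5, 399.5], [205.0, 244.5, 399.5], [235.0, 244.5, 399.5]]
jig -14.28342315477703 -17.284856881113093 -11.282048530578546 y at 0.5 -0.07956015662372141
bar width [0.0264 0.0262 0.0261] [[85.0, 282.5, 352.5], [101.0, 283.5, 352.5], [117.0, 283.5, 351.5]]
bar -14.581840068340888 mid [ 0.47840159 -0.07609076  0.05      ]
```

>>> servo_tool:
  steps:
    - [[0, 0, 0.1, 0, 0, 0, -1], [0, 0, 0.05, 0, 0, 0, -1], [0, 0, 0.02, 0, 0, 0, -1], [0, 0, 0.02, 0, 0, 0, -1], [0, 0, 0, 0, 0, 0, -1]]

```text
t: 8.68
position: [0.5606, -0.097, 0.0382]
eef_rot: [-3.141, -0.0, 2.888]
wrist_force: [0.1, 0.1, -7.9]
width: 0.0251
finger_force: 30.0
```

>>> servo_tool:
  steps:
    - [[0, 0, 0.02, 0, 0, 0, -1], [0, 0, 0.02, 0, 0, 0, -1], [0, 0, 0, 0, 0, 0, -1]]

```text
t: 8.93
position: [0.5606, -0.0969, 0.0366]
eef_rot: [-3.142, -0.0, 2.888]
wrist_force: [0.2, 0.4, -6.9]
width: 0.0251
finger_force: 30.0
```

>>> servo_tool:
  steps:
    - [[0, 0, 0.015, 0, 0, 0, -1], [0, 0, 0.015, 0, 0, 0, -1], [0, 0, 0, 0, 0, 0, -1], [0, 0, 0, 0, 0, 0, -1]]

```text
t: 9.27
position: [0.561, -0.0969, 0.036]
eef_rot: [3.141, 0.001, 2.888]
wrist_force: [-0.9, 1.3, -2.4]
width: 0.0253
finger_force: 30.0
```

>>> servo_tool:
  steps:
    - [[0, 0, 0.005, 0, 0, 0, -0.3], [0, 0, 0, 0, 0, 0, -0.2], [0, 0, 0, 0, 0, 0, 0], [0, 0, 0, 0, 0, 0, 0.2], [0, 0, 0, 0, 0, 0, 0.2], [0, 0, 0, 0, 0, 0, 0.2]]
  force: 15

```text
t: 9.77
position: [0.561, -0.0969, 0.0356]
eef_rot: [3.141, 0.001, 2.888]
wrist_force: [0.2, -0.7, -0.2]
width: 0.0498
finger_force: 0.0
```

>>> servo_tool:
  steps:
    - [[0, 0, -0.3, 0, 0, 0, 0.2], [0, 0, -0.4, 0, 0, 0, 0.2], [0, 0, -0.4, 0, 0, 0, 0.2], [0, 0, -0.4, 0, 0, 0, 0.2], [0, 0, -0.3, 0, 0, 0, 0.2], [0.5, 0, 0, 0, 0, 0, -1], [0.9, 0, 0, 0, 0, 0, -1], [0.9, 0, 0, 0, 0, 0, -1], [0.7, 0, 0, 0, 0, 0, -1], [0, 0, 0, 0, 0, 0, -1], [0, 0, 0, 0, 0, 0, -1]]

```text
t: 10.68
position: [0.4437, -0.0667, 0.108]
eef_rot: [3.141, 0.001, 2.889]
wrist_force: [0.8, 0.0, 0.8]
width: 0.0202
finger_force: 0.0
```

```bash
python3 - <<'E'
from m import *
from rig import capture
to([.5598-.125*.968,-.0962+.125*.25,.055],np.radians(165.6))
for n in('wrist','top'):
  c=capture(n);np.save(n[0]+'4.npy',c,allow_pickle=True);cv2.imwrite('pics/'+n[0]+'4.png',c['pixels'])
a=cv2.imread('pics/t4.png');cv2.imwrite('pics/c4.png',np.hstack([cv2.resize(a[150:330,350:470],None,fx=3,fy=3,interpolation=cv2.INTER_CUBIC)[:480],cv2.imread('pics/w4.png')[:, 100:540]]))
E
```

```text
t 10.68 pos [ 0.4437 -0.0667  0.108 ] rpy [1.7999e+02 6.0000e-02 1.6555e+02] F [0.82 0.03 0.83] w 0.0202 0.0
turn [ 0.002  0.009 -0.008] shift now [0.131 0.01  1.324] shift after turn [0.13  0.011 1.324]
```

View pics/c4.png

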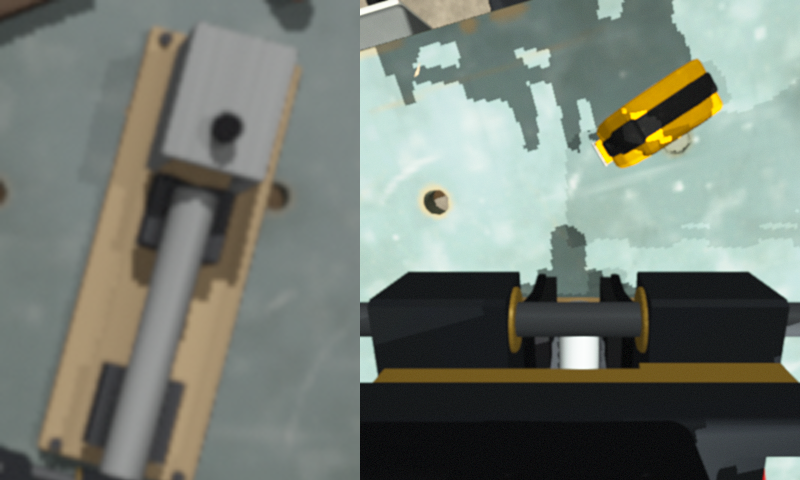

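The bar lies in both V-blocks with its front end short of the housing, at crop (190,190). The gripper is behind the rear end, so I'll lower it there with the fingers shut.

>>> servo_tool:
  steps:
    - [[0, 0, 0.2, 0, 0, 0, -1], [0, 0, 0.4, 0, 0, 0, -1], [0, 0, 0.4, 0, 0, 0, -1], [0, 0, 0.25, 0, 0, 0, -1], [0, 0, 0.1, 0, 0, 0, -1], [0, 0, 0, 0, 0, 0, -1], [0, 0, 0, 0, 0, 0, -1], [0, 0, 0, 0, 0, 0, -1], [0, 0, 0, 0, 0, 0, -1]]

```text
t: 11.53
position: [0.4452, -0.0667, 0.0539]
eef_rot: [3.141, 0.001, 2.888]
wrist_force: [0.2, 0.3, -0.5]
width: 0.0008
finger_force: 0.0
```

>>> servo_tool:
  steps:
    - [[-0.05, 0, 0, 0, 0, 0, -1], [-0.05, 0, 0, 0, 0, 0, -1], [-0.05, 0, 0, 0, 0, 0, -1], [-0.05, 0, 0, 0, 0, 0, -1], [-0.05, 0, 0, 0, 0, 0, -1], [0, 0, 0, 0, 0, 0, -1]]

```text
t: 12.03
position: [0.4548, -0.0694, 0.0534]
eef_rot: [3.141, 0.001, 2.888]
wrist_force: [0.9, 0.1, 0.1]
width: 0.0006
finger_force: 0.0
```

```bash
cat > f.py <<'E'
from h import *
from rig import status
s=status.get_state();u=np.array([np.cos(np.radians(-14.45)),np.sin(np.radians(-14.45))]);n=np.array([-u[1],u[0]])
d=s["position"][:2]-np.array([.561,-.0969])
print("t %.2f along %.2f side %.2f z %.2f mm | Falong %.2f Fside %.2f Fz %.2f w %.4f"%(s["t"],d@u*1e3,d@n*1e3,s["position"][2]*1e3,-s["wrist_force"][:2]@u,s["wrist_force"][:2]@n,s["wrist_force"][2],s["width"]))
E
python3 f.py
```

```text
t 12.03 along -109.73 side 0.16 z 53.42 mm | Falong -0.87 Fside 0.38 Fz 0.14 w 0.0006
```

>>> servo_tool:
  steps:
    - [[-0.05, 0, 0, 0, 0, 0, -1], [-0.05, 0, 0, 0, 0, 0, -1], [-0.05, 0, 0, 0, 0, 0, -1], [-0.05, 0, 0, 0, 0, 0, -1]]

```text
t: 12.37
position: [0.4619, -0.0714, 0.0533]
eef_rot: [-3.141, -0.001, 2.888]
wrist_force: [-3.8, 2.4, 1.5]
width: 0.0004
finger_force: 2.4
```

>>> servo_tool:
  steps:
    - [[-0.025, 0, 0, 0, 0, 0, -1], [-0.025, 0, 0, 0, 0, 0, -1]]

```text
t: 12.53
position: [0.462, -0.0719, 0.0529]
eef_rot: [-3.141, -0.004, 2.887]
wrist_force: [-4.8, 3.0, 3.5]
width: 0.0007
finger_force: 2.6
```

>>> servo_tool:
  steps:
    - [[-0.025, 0, 0, 0, 0, 0, -1], [-0.025, 0, 0, 0, 0, 0, -1]]

```text
t: 12.7
position: [0.4637, -0.0723, 0.0528]
eef_rot: [-3.14, -0.004, 2.887]
wrist_force: [-4.9, 2.8, 2.5]
width: -0.0001
finger_force: 2.5
```

>>> servo_tool:
  steps:
    - [[-0.025, 0, 0, 0, 0, 0, -1], [-0.025, 0, 0, 0, 0, 0, -1]]

```text
t: 12.87
position: [0.4656, -0.0728, 0.0528]
eef_rot: [-3.14, -0.004, 2.887]
wrist_force: [-4.1, 2.6, 1.9]
width: 0.0004
finger_force: 2.5
```

>>> servo_tool:
  steps:
    - [[-0.025, 0, 0, 0, 0, 0, -1], [-0.025, 0, 0, 0, 0, 0, -1]]

```text
t: 13.03
position: [0.4675, -0.0733, 0.0528]
eef_rot: [-3.14, -0.005, 2.887]
wrist_force: [-3.9, 2.5, 2.3]
width: 0.0004
finger_force: 2.6
```

```bash
python3 f.py
```

```text
t 13.03 along -96.46 side -0.52 z 52.82 mm | Falong 4.37 Fside 1.42 Fz 2.35 w 0.0004
```

>>> servo_tool:
  steps:
    - [[-0.025, 0, -0.007, 0, 0, 0, -1], [-0.025, 0, -0.006, 0, 0, 0, -1]]

```text
t: 13.2
position: [0.4701, -0.074, 0.0532]
eef_rot: [-3.141, -0.003, 2.887]
wrist_force: [-2.1, 0.4, -1.5]
width: 0.0002
finger_force: 1.4
```

>>> servo_tool:
  steps:
    - [[-0.025, 0, 0, 0, 0, 0, -1], [-0.025, 0, 0, 0, 0, 0, -1]]

```text
t: 13.37
position: [0.4728, -0.0746, 0.0534]
eef_rot: [-3.141, -0.002, 2.888]
wrist_force: [-3.7, 0.6, -1.7]
width: 0.0003
finger_force: 1.5
```

>>> servo_tool:
  steps:
    - [[-0.025, 0, 0, 0, 0, 0, -1], [-0.025, 0, 0, 0, 0, 0, -1]]

```text
t: 13.53
position: [0.4752, -0.075, 0.0537]
eef_rot: [-3.141, -0.001, 2.888]
wrist_force: [-3.0, -0.7, -1.0]
width: 0.0007
finger_force: 1.5
```

>>> servo_tool:
  steps:
    - [[-0.025, 0, 0, 0, 0, 0, -1], [-0.025, 0, 0, 0, 0, 0, -1]]

```text
t: 13.7
position: [0.4773, -0.0755, 0.0538]
eef_rot: [-3.141, -0.0, 2.888]
wrist_force: [-3.2, -0.9, -0.9]
width: 0.0002
finger_force: 1.6
```

```bash
python3 f.py
```

```text
t 13.70 along -86.39 side -0.14 z 53.80 mm | Falong 2.91 Fside -1.66 Fz -0.92 w 0.0002
```

>>> servo_tool:
  steps:
    - [[-0.025, 0, 0, 0, 0, 0, -1]]

```text
t: 13.78
position: [0.4783, -0.0757, 0.0538]
eef_rot: [-3.141, -0.0, 2.888]
wrist_force: [-3.1, -0.1, -0.3]
width: 0.0005
finger_force: 1.6
```

>>> servo_tool:
  steps:
    - [[-0.025, 0, 0, 0, 0, 0, -1]]

```text
t: 13.87
position: [0.4793, -0.0759, 0.0538]
eef_rot: [-3.141, -0.0, 2.888]
wrist_force: [-3.4, -0.3, -0.9]
width: 0.0005
finger_force: 1.6
```

>>> servo_tool:
  steps:
    - [[-0.025, 0, 0, 0, 0, 0, -1]]

```text
t: 13.95
position: [0.4803, -0.0762, 0.0538]
eef_rot: [-3.141, -0.0, 2.888]
wrist_force: [-4.1, -0.5, 0.0]
width: 0.0004
finger_force: 1.6
```

```bash
python3 f.py
```

```text
t 13.95 along -83.34 side -0.10 z 53.84 mm | Falong 3.86 Fside -1.52 Fz 0.02 w 0.0004
```

Steady sliding takes 3–3.5 N, with the finger force at 1.6 N. I'll carry on in 3 mm batches.

>>> servo_tool:
  steps:
    - [[-0.025, 0, 0, 0, 0, 0, -1]]

```text
t: 14.03
position: [0.4812, -0.0765, 0.0539]
eef_rot: [-3.141, -0.0, 2.888]
wrist_force: [-3.3, -1.0, -0.8]
width: 0.0005
finger_force: 1.7
```

>>> servo_tool:
  steps:
    - [[-0.025, 0, 0, 0, 0, 0, -1]]

```text
t: 14.12
position: [0.4822, -0.0767, 0.0539]
eef_rot: [-3.141, -0.0, 2.888]
wrist_force: [-3.7, -0.7, -0.8]
width: 0.0004
finger_force: 1.7
```

>>> servo_tool:
  steps:
    - [[-0.025, 0, 0, 0, 0, 0, -1]]

```text
t: 14.2
position: [0.4832, -0.0769, 0.0539]
eef_rot: [-3.141, -0.0, 2.888]
wrist_force: [-4.9, -0.1, -1.4]
width: 0.0004
finger_force: 1.7
```

>>> servo_tool:
  steps:
    - [[-0.025, 0, 0, 0, 0, 0, -1]]

```text
t: 14.28
position: [0.4841, -0.0772, 0.0538]
eef_rot: [-3.141, -0.0, 2.888]
wrist_force: [-3.5, -0.9, -1.5]
width: 0.0004
finger_force: 1.8
```

>>> servo_tool:
  steps:
    - [[-0.025, 0, 0, 0, 0, 0, -1]]

```text
t: 14.37
position: [0.4851, -0.0774, 0.0539]
eef_rot: [-3.141, -0.0, 2.888]
wrist_force: [-4.0, -0.5, 0.3]
width: 0.0003
finger_force: 1.8
```

>>> servo_tool:
  steps:
    - [[-0.025, 0, 0, 0, 0, 0, -1]]

```text
t: 14.45
position: [0.4861, -0.0777, 0.0539]
eef_rot: [-3.141, -0.0, 2.888]
wrist_force: [-3.8, -1.8, -0.8]
width: 0.0005
finger_force: 1.8
```

>>> servo_tool:
  steps:
    - [[-0.025, 0, 0, 0, 0, 0, -1]]

```text
t: 14.53
position: [0.4871, -0.0779, 0.0539]
eef_rot: [-3.141, -0.0, 2.888]
wrist_force: [-3.3, -1.3, -1.3]
width: 0.0001
finger_force: 1.8
```

>>> servo_tool:
  steps:
    - [[-0.025, 0, 0, 0, 0, 0, -1]]

```text
t: 14.62
position: [0.488, -0.0782, 0.0539]
eef_rot: [-3.141, -0.0, 2.888]
wrist_force: [-4.1, -0.6, -0.1]
width: 0.0002
finger_force: 1.9
```

>>> servo_tool:
  steps:
    - [[-0.025, 0, 0, 0, 0, 0, -1]]

```text
t: 14.7
position: [0.489, -0.0784, 0.0539]
eef_rot: [-3.141, -0.0, 2.888]
wrist_force: [-3.9, -1.4, -0.1]
width: 0.0005
finger_force: 1.9
```

>>> servo_tool:
  steps:
    - [[-0.025, 0, 0, 0, 0, 0, -1]]

```text
t: 14.78
position: [0.49, -0.0787, 0.0539]
eef_rot: [-3.141, -0.0, 2.888]
wrist_force: [-4.5, -1.2, 0.3]
width: 0.0004
finger_force: 1.9
```

>>> servo_tool:
  steps:
    - [[-0.025, 0, 0, 0, 0, 0, -1]]

```text
t: 14.87
position: [0.4909, -0.0789, 0.0539]
eef_rot: [-3.141, -0.0, 2.888]
wrist_force: [-3.7, -1.5, -0.5]
width: 0.0006
finger_force: 1.9
```

```bash
python3 f.py
```

```text
t 14.87 along -72.32 side -0.08 z 53.87 mm | Falong 3.16 Fside -2.35 Fz -0.48 w 0.0006
```

>>> servo_tool:
  steps:
    - [[-0.025, 0, 0, 0, 0, 0, -1]]

```text
t: 14.95
position: [0.4919, -0.0792, 0.0539]
eef_rot: [-3.141, -0.0, 2.888]
wrist_force: [-3.5, -1.6, -0.3]
width: 0.0005
finger_force: 1.9
```

>>> servo_tool:
  steps:
    - [[-0.025, 0, 0, 0, 0, 0, -1]]

```text
t: 15.03
position: [0.4929, -0.0794, 0.0539]
eef_rot: [-3.141, -0.0, 2.888]
wrist_force: [-3.7, -1.1, -0.3]
width: 0.0004
finger_force: 1.9
```

>>> servo_tool:
  steps:
    - [[-0.025, 0, 0, 0, 0, 0, -1]]

```text
t: 15.12
position: [0.4938, -0.0797, 0.0539]
eef_rot: [-3.141, -0.0, 2.888]
wrist_force: [-5.1, -0.5, 0.1]
width: 0.0004
finger_force: 1.9
```

>>> servo_tool:
  steps:
    - [[-0.025, 0, 0, 0, 0, 0, -1]]

```text
t: 15.2
position: [0.4948, -0.0799, 0.0538]
eef_rot: [-3.141, -0.0, 2.888]
wrist_force: [-4.4, -0.9, 0.3]
width: 0.0001
finger_force: 2.0
```

>>> servo_tool:
  steps:
    - [[-0.025, 0, 0, 0, 0, 0, -1]]

```text
t: 15.28
position: [0.4958, -0.0802, 0.0539]
eef_rot: [-3.141, -0.0, 2.888]
wrist_force: [-4.7, -1.1, 0.5]
width: 0.0005
finger_force: 2.0
```

>>> servo_tool:
  steps:
    - [[-0.025, 0, 0, 0, 0, 0, -1]]

```text
t: 15.37
position: [0.4968, -0.0804, 0.0539]
eef_rot: [-3.141, -0.0, 2.888]
wrist_force: [-4.5, -0.2, -0.7]
width: 0.0004
finger_force: 2.0
```

>>> servo_tool:
  steps:
    - [[-0.025, 0, 0, 0, 0, 0, -1]]

```text
t: 15.45
position: [0.4978, -0.0807, 0.0539]
eef_rot: [-3.142, -0.0, 2.888]
wrist_force: [-4.2, -0.7, -0.6]
width: 0.0006
finger_force: 2.0
```

>>> servo_tool:
  steps:
    - [[-0.025, 0, 0, 0, 0, 0, -1]]

```text
t: 15.53
position: [0.4987, -0.0809, 0.0539]
eef_rot: [-3.142, -0.0, 2.888]
wrist_force: [-5.4, -1.6, 0.3]
width: 0.0005
finger_force: 2.1
```

>>> servo_tool:
  steps:
    - [[-0.025, 0, 0, 0, 0, 0, -1]]

```text
t: 15.62
position: [0.4997, -0.0812, 0.0539]
eef_rot: [-3.142, -0.0, 2.888]
wrist_force: [-4.4, -1.7, 0.1]
width: 0.0003
finger_force: 2.1
```

>>> servo_tool:
  steps:
    - [[-0.025, 0, 0, 0, 0, 0, -1]]

```text
t: 15.7
position: [0.5007, -0.0814, 0.0539]
eef_rot: [-3.142, -0.0, 2.888]
wrist_force: [-5.3, -1.4, 0.7]
width: 0.0004
finger_force: 2.1
```

>>> servo_tool:
  steps:
    - [[-0.025, 0, 0, 0, 0, 0, -1]]

```text
t: 15.78
position: [0.5016, -0.0817, 0.0539]
eef_rot: [-3.142, -0.0, 2.888]
wrist_force: [-4.3, -2.2, 0.6]
width: 0.0002
finger_force: 2.1
```

>>> servo_tool:
  steps:
    - [[-0.025, 0, 0, 0, 0, 0, -1]]

```text
t: 15.87
position: [0.5026, -0.0819, 0.0539]
eef_rot: [-3.142, -0.0, 2.888]
wrist_force: [-4.7, -1.1, 0.4]
width: 0.0005
finger_force: 2.1
```

>>> servo_tool:
  steps:
    - [[-0.025, 0, 0, 0, 0, 0, -1]]

```text
t: 15.95
position: [0.5036, -0.0822, 0.0539]
eef_rot: [-3.142, -0.0, 2.888]
wrist_force: [-5.4, -1.7, 0.6]
width: 0.0001
finger_force: 2.1
```

```bash
python3 f.py
```

```text
t 15.95 along -59.28 side -0.06 z 53.87 mm | Falong 4.83 Fside -3.02 Fz 0.59 w 0.0001
```

>>> servo_tool:
  steps:
    - [[-0.025, 0, 0, 0, 0, 0, -1]]

```text
t: 16.03
position: [0.5046, -0.0824, 0.0539]
eef_rot: [-3.142, -0.0, 2.888]
wrist_force: [-5.0, -2.2, 1.2]
width: 0.0005
finger_force: 2.1
```

>>> servo_tool:
  steps:
    - [[-0.025, 0, 0, 0, 0, 0, -1]]

```text
t: 16.12
position: [0.5055, -0.0827, 0.0539]
eef_rot: [-3.142, -0.0, 2.888]
wrist_force: [-5.4, -1.3, 0.8]
width: 0.0004
finger_force: 2.1
```

>>> servo_tool:
  steps:
    - [[-0.025, 0, 0, 0, 0, 0, -1]]

```text
t: 16.2
position: [0.5065, -0.0829, 0.0539]
eef_rot: [-3.142, -0.0, 2.888]
wrist_force: [-4.1, -0.8, 1.0]
width: 0.0008
finger_force: 2.1
```

>>> servo_tool:
  steps:
    - [[-0.025, 0, 0, 0, 0, 0, -1]]

```text
t: 16.28
position: [0.5075, -0.0832, 0.0539]
eef_rot: [-3.142, -0.0, 2.888]
wrist_force: [-4.8, -1.7, 1.6]
width: 0.0003
finger_force: 2.1
```

>>> servo_tool:
  steps:
    - [[-0.025, 0, 0, 0, 0, 0, -1]]

```text
t: 16.37
position: [0.5084, -0.0834, 0.0539]
eef_rot: [-3.142, -0.0, 2.888]
wrist_force: [-4.9, -1.0, 1.3]
width: 0.0006
finger_force: 2.2
```

>>> servo_tool:
  steps:
    - [[-0.025, 0, 0, 0, 0, 0, -1]]

```text
t: 16.45
position: [0.5094, -0.0837, 0.0539]
eef_rot: [-3.141, -0.0, 2.888]
wrist_force: [-5.3, -1.6, 0.8]
width: 0.0004
finger_force: 2.3
```

>>> servo_tool:
  steps:
    - [[-0.025, 0, 0, 0, 0, 0, -1]]

```text
t: 16.53
position: [0.5099, -0.0839, 0.0538]
eef_rot: [-3.141, -0.001, 2.888]
wrist_force: [-6.5, -1.3, 2.9]
width: 0.0006
finger_force: 3.2
```

>>> servo_tool:
  steps:
    - [[-0.025, 0, 0, 0, 0, 0, -1]]

```text
t: 16.62
position: [0.5103, -0.0841, 0.0538]
eef_rot: [-3.141, -0.002, 2.888]
wrist_force: [-8.5, 1.9, 4.1]
width: 0.0007
finger_force: 4.0
```

```bash
python3 f.py
```

```text
t 16.62 along -52.32 side -0.22 z 53.76 mm | Falong 8.69 Fside -0.27 Fz 4.10 w 0.0007
```

>>> servo_tool:
  steps:
    - [[0, 0, -0.008, 0, 0, 0, -1]]

```text
t: 16.7
position: [0.5105, -0.084, 0.054]
eef_rot: [-3.141, -0.002, 2.888]
wrist_force: [-5.0, -1.1, -0.5]
width: 0.0004
finger_force: 2.4
```

>>> servo_tool:
  steps:
    - [[0, 0, 0, 0, 0, 0, -1], [0, 0, 0, 0, 0, 0, -1]]

```text
t: 16.87
position: [0.5105, -0.084, 0.0539]
eef_rot: [-3.141, -0.002, 2.888]
wrist_force: [-6.2, -0.3, 0.3]
width: 0.0003
finger_force: 2.7
```

```bash
python3 f.py
```

```text
t 16.87 along -52.07 side -0.14 z 53.90 mm | Falong 5.92 Fside -1.88 Fz 0.25 w 0.0003
```

>>> servo_tool:
  steps:
    - [[-0.015, 0, -0.002, 0, 0, 0, -1]]

```text
t: 16.95
position: [0.5108, -0.0841, 0.0539]
eef_rot: [-3.141, -0.002, 2.888]
wrist_force: [-7.9, 0.3, 0.8]
width: 0.0006
finger_force: 3.2
```

>>> servo_tool:
  steps:
    - [[-0.015, 0, -0.002, 0, 0, 0, -1], [0, 0, 0, 0, 0, 0, -1]]

```text
t: 17.12
position: [0.5111, -0.0842, 0.0539]
eef_rot: [-3.141, -0.003, 2.887]
wrist_force: [-6.8, -0.7, 1.0]
width: 0.0006
finger_force: 3.4
```

```bash
python3 f.py
```

```text
t 17.12 along -51.53 side -0.20 z 53.88 mm | Falong 6.45 Fside -2.40 Fz 1.02 w 0.0006
```

>>> servo_tool:
  steps:
    - [[-0.015, 0, -0.002, 0, 0, 0, -1], [0, 0, 0, 0, 0, 0, -1]]

```text
t: 17.28
position: [0.5113, -0.0843, 0.0539]
eef_rot: [-3.141, -0.004, 2.887]
wrist_force: [-8.1, -0.0, 1.4]
width: 0.0005
finger_force: 3.6
```

>>> servo_tool:
  steps:
    - [[-0.015, 0, -0.003, 0, 0, 0, -1], [0, 0, 0, 0, 0, 0, -1]]

```text
t: 17.45
position: [0.5118, -0.0844, 0.0539]
eef_rot: [-3.141, -0.004, 2.887]
wrist_force: [-7.6, 1.9, 1.0]
width: 0.0006
finger_force: 3.8
```

```bash
python3 f.py
```

```text
t 17.45 along -50.81 side -0.20 z 53.91 mm | Falong 7.85 Fside -0.05 Fz 1.05 w 0.0006
```

>>> servo_tool:
  steps:
    - [[-0.018, 0, -0.002, 0, 0, 0, -1], [0, 0, 0, 0, 0, 0, -1], [0, 0, 0, 0, 0, 0, -1]]

```text
t: 17.7
position: [0.5121, -0.0845, 0.0539]
eef_rot: [-3.141, -0.005, 2.887]
wrist_force: [-8.0, 1.2, 0.4]
width: 0.0002
finger_force: 4.1
```

```bash
python3 f.py
```

```text
t 17.70 along -50.43 side -0.21 z 53.90 mm | Falong 8.02 Fside -0.80 Fz 0.42 w 0.0002
```

>>> servo_tool:
  steps:
    - [[0, 0, 0, 0, 0, 0, -1], [0, 0, 0, 0, 0, 0, -1], [0, 0, 0, 0, 0, 0, -1]]

```text
t: 17.95
position: [0.5121, -0.0845, 0.0539]
eef_rot: [-3.141, -0.005, 2.887]
wrist_force: [-8.1, 0.6, 0.7]
width: 0.0003
finger_force: 4.0
```

>>> servo_tool:
  steps:
    - [[0.02, 0, 0, 0, 0, 0, -1], [0.02, 0, 0, 0, 0, 0, -1], [0.03, 0, 0, 0, 0, 0, -1], [0.03, 0, 0, 0, 0, 0, -1], [0, 0, 0, 0, 0, 0, -1]]

```text
t: 18.37
position: [0.5121, -0.0835, 0.0552]
eef_rot: [3.14, 0.004, 2.889]
wrist_force: [-1.1, 0.7, -1.1]
width: 0.0005
finger_force: 0.7
```

```bash
python3 f.py
```

```text
t 18.37 along -50.67 side 0.82 z 55.19 mm | Falong 1.23 Fside 0.38 Fz -1.10 w 0.0005
```

>>> servo_tool:
  steps:
    - [[0.03, 0, 0, 0, 0, 0, -1], [0.03, 0, 0, 0, 0, 0, -1], [0.05, 0, 0, 0, 0, 0, -1], [0.1, 0, 0, 0, 0, 0, -1], [0.1, 0, 0, 0, 0, 0, -1], [0, 0, 0, 0, 0, 0, -1], [0, 0, 0, 0, 0, 0, -1]]

```text
t: 18.95
position: [0.4983, -0.0807, 0.0548]
eef_rot: [3.142, 0.0, 2.888]
wrist_force: [-0.5, -0.5, -0.4]
width: 0.0006
finger_force: 0.0
```

```bash
python3 f.py
```

```text
t 18.95 along -64.76 side 0.03 z 54.78 mm | Falong 0.30 Fside -0.64 Fz -0.35 w 0.0006
```

>>> servo_tool:
  steps:
    - [[0, 0, -0.3, 0, 0, 0, -1], [0, 0, -0.6, 0, 0, 0, -1], [0, 0, -0.8, 0, 0, 0, -1], [0, 0, -0.8, 0, 0, 0, -1], [0.5, 0.4, -0.5, 0, 0, 0, -1], [0.5, 0.9, 0, 0, 0, 0, -1], [0.3, 0.9, 0, 0, 0, 0, -1], [0, 0.9, 0, 0, 0, 0, -1], [0, 0.9, 0, 0, 0, 0, -1], [0, 0.5, 0, 0, 0, 0, -1], [0, 0, 0, 0, 0, 0, -1], [0, 0, 0, 0, 0, 0, -1]]

```text
t: 19.95
position: [0.4933, 0.1075, 0.1744]
eef_rot: [-3.141, -0.0, 2.89]
wrist_force: [0.9, -1.0, 0.1]
width: 0.0005
finger_force: 0.0
```

```bash
python3 - <<'E'
from h import *
from rig import capture
c=capture('top');np.save('t5.npy',c,allow_pickle=True);a=c['pixels']
cv2.imwrite('pics/c5.png',np.hstack([cv2.resize(a[150:330,350:470],None,fx=3.3,fy=3.3,interpolation=cv2.INTER_CUBIC),cv2.resize(a[200:380,150:270],None,fx=3.3,fy=3.3)]))
E
```

```text
(no output)
```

View pics/c5.png

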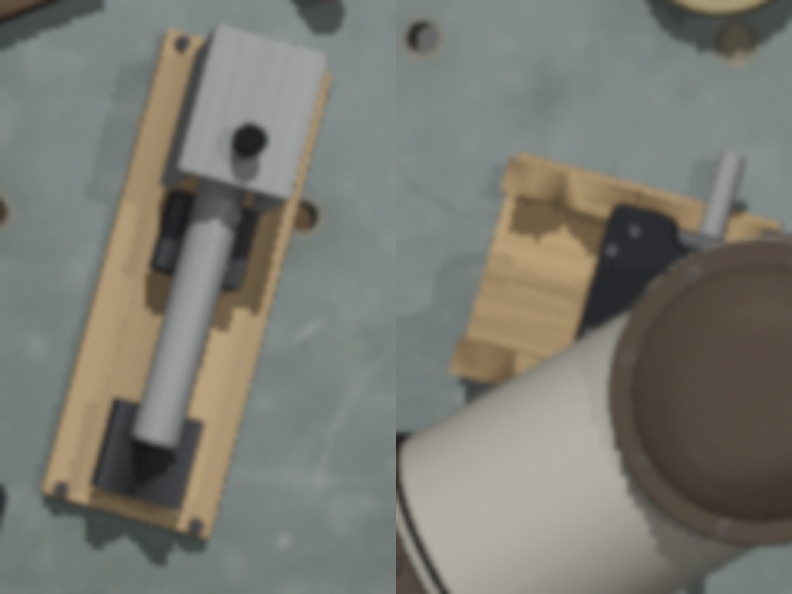

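The bar lies straight in both V-blocks, with its rear end at crop (155,440) on the near block and its front inside the housing. The thin bar is still in its rest, and the arm is clear. I'm handing the job in.

```bash
python3 -c "
from rig import job
print(job.close_job())"
```

```text
the job is handed in; nothing more can be done
None
```

The thick bar is in both V-blocks, pushed in until it pressed the buffer an estimated 3 mm (judged by force and travel, not read directly), then released; the thin bar is still in its rest and the job is handed in, no verdict returned.

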